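# Set the packing fence against two spring stops

### The arm

A 6-joint arm with a two-finger parallel gripper is mounted at the origin on the work surface. World frame = base frame: x ahead of the robot, y to its left, z up, the work surface at z = 0. Lengths are in m, angles in rad, forces in N, time in s.
With the tool pointing down it reaches from about 0.275 to 1 m from the base axis. Payload 8.4 kg.
Tool frame: the origin (TCP) lies midway between the tips of the shut fingers; the grasp point (between the pads) lies robot.grasp_offset behind it (robot.grasp_offset is the distance from the TCP to the grasp point, in m); z points along the fingers, y is the direction in which the jaws open and shut (so a half turn about z gives the same grasp; the last joint's range is limited). The gripper opens to 85 mm and grips with 20 to 120 N. Pads are 22 mm wide; open, the fingers measure 114 mm over their backs; the gripper's body (76 mm by 85 mm) begins 54 mm behind the grasp point. The pads swing forward as they close: fully open they stand 13 mm farther back than shut.
Start: joints at [1.24, 0.353, 1.633, -0, 1.155, -0.002], TCP at [0.202, 0.592, 0.21] pointing down, gripper open.
Joint ranges: [-2.63, 2.63], [-0.92, 2.1], [0.06, 2.66], [-1.3, 4.44], [0, 2.69], [-3.02, 3.02]. Speed limits (rad/s): [2.22, 2.22, 2.79, 3.14, 3.14, 3.14].

### API

Orientations are given as a 3x3 rotation matrix whose columns are the frame's x, y, z axes.
In Python, from station import telemetry, get_image, robot, models gives the robot as it stands.
- The arm moves only by the tool move_arm, never from a script. Its argument "series" is a list of rows, each a list of 3 entries, a list of its own where there are three numbers: the shift along the tool's x, y, z in m, then the turn, a rotation vector about the tool's x, y, z in rad, then the closure, from 0 (fully open) to 1 (shut). In form: [[[x, y, z], [ax, ay, az], gripper], ...]. A call has 1 to 5 rows; each row shifts and turns the commanded pose from where the row before left it, along the tool's axes as they then stand; what a row does not reach is not made up. A row lasts 1/10 s, in which the tool goes at most 50 mm and 8.59 degrees, less where a joint would pass 70% of its speed; a pose out of reach is approached as far as the arm can. A call is refused whole if a number of a shift passes 0.05 or a number of a turn 0.15, either way. A call with a gripper value outside its range is refused whole. The fingers move at their own pace and stop on an object; "newtons" is the grip in N (left out, the last holds). Time passes only in rows, so rows that do not move let the fingers close. It gives the time, the measured TCP pose, the force and the opening at its end, in the units of the state.
- telemetry.sense(): the state, without advancing time (a new reading comes with each control period).
- get_image(name): name is "side" or "top"; returns a dict with "pixels" (384x512x3 uint8, red, green, blue), "vertical_fov" (degrees; the focal length in pixels is half the picture's height over the tangent of half this angle, whatever the lens; pixels are square), "cx", "cy" (the principal point, pixels), "extrinsics" (4x4, takes a point from world to camera coordinates). Camera axes: x right, y down, z forward; pixel columns grow to the right and rows downward; lengths in m; the calibration is good to about 2 mm. A picture is of the moment at which its call begins. There is no depth.
- robot.finish_job(): hands the job in, once; it reports no verdict.
Trained networks look in the newest picture that a camera, given by its name, has taken for a name from the list of things; names that differ only in an ending like _2 or _b are one class to them, and where a whole thing is asked for, a point or a joint stands for the part that bears it (a point fixed in the world has none). Each returns a list of dicts, best first, with "p" (0 to 1); they miss things now and then, are a little off and sometimes report something else, mostly with a low value. They report only what shows in the picture. A call takes as long as a camera call.
- models.masks_of(camera, thing): "pixels" (384x512 bool, what is visible of it) and "extent" ([left, top, width, height] in pixels, round what is visible of it).
The state is a dict: "time_s": time; "qpos": joint angles; "joint_velocities": joint speeds; "tau": joint torques, N m; "tool_pos": TCP position; "tool_rot": TCP orientation; "wrist_force": force on the tool from outside, world axes, zero at the start; "moment": the same for the moment, N m; "finger_gap": opening from 0.0 (shut) to 1.0 (fully open).
Only numpy, scipy, OpenCV 4.12 (cv2) and the standard library are available. Lean on these libraries where they do the work, as an engineer would, in place of code of your own. Each camera call takes 0.05 s, during which the arm holds its last target. There are 200 camera calls.

### The job

Lay the aluminium straightedge flat on the plywood packing board in front of the two stops, then slide it along the board until its long side touches both stops at once, with both brass spring noses pushed fully home, so that jars can be lined up against it. Press gently, no more than 15 N on either stop, let go and leave it lying there against both; leave the jars, the cup and the screwdriver where they are.

Things in the scene. Friction and masses are not known exactly. Their poses are not given: they have to be found in the camera images.
- straightedge: Solid aluminium bar level, 25 mm wide (x), 300 long (y), 35 tall (z), 0.5 to 0.7 kg, black end caps, small vial in its top. Both long sides are alike; either may face the stops. Origin: centre of its underside. Starts flat on the bench left of the board, long way roughly along the robot's x. Slides on the board at 2 to 8 N, more if pressed down, and stays where it is left against the spring noses.
- board: Plywood packing board, 240 mm (x) by 380 mm (y), 18 mm thick, fixed to the bench; flat and bare but for the two stops near its far (+x) edge. Origin: centre of its underside, on the bench; x points from the robot's side to the stops, y to the left along the row of stops, z up.
- stop_left: Left stop: dark steel post, 30 (x) x 34 (y) x 40 mm tall, fixed at the board's (+70, +95) mm; origin: centre of its foot on the board's top, axes as the board's. A round steel barrel, 14 mm thick, stands out of its front towards -x, axis 18 mm above the board, set 10 to 24 mm out of the post's face: different for each stop and each time, not reported, so find it by touch.
- stop_right: Right stop: the same, at the board's (+70, -95) mm. Out of each barrel's end stands a brass spring nose, 8 mm thick, 4 mm long; its spring is 150 N per metre (0.6 N when pushed in flush). Then the barrel's end is a hard stop. Pushed fully home means flush with the barrel. More than 15 N on one stop would spoil its setting.
- jar_a: Closed glass jar with a black lid, 72 mm across, 75 mm tall; a bystander, not to be disturbed. Origin: centre of its underside.
- jar_b: A second jar like jar_a; a bystander.
- steel_cup: Open steel cup, 80 mm across, 85 mm tall; a bystander. Origin: centre of its underside.
- screwdriver: Screwdriver lying on the bench to the right of the robot; a bystander. Origin: underside, near mid-length.

How it is judged:
By the outcome, as a careful person would: the job done as asked, in the order asked, and still so for the second after the job is handed in, with the robot touching nothing.
It also fails if it takes over 67 s, if anything falls off the work surface, if the arm or the gripper's body presses on something with over 40 N, if the wrist force passes 120 N, or if a joint passes its speed limit or range.

## Working session

There is one attempt and no reset: what is moved stays moved. The work goes in short steps, Python scripts to look and compute and a tool call to move; the robot and the scene stay as the last step left them, time stands still between calls to the robot, and variables do not carry over. Pictures are saved under pics/ and viewed, about 8 in all and at most 12, crops included, and the job is handed in when it is done.

Besides the shell and the picture viewer there is one more tool, called as a command line: name --argument value ..., lists and objects as JSON in quotes. move_arm: Moves the arm, as the interface text tells. Its arguments: {"type":"object","properties":{"series":{"type":"array","items":{"type":"array"}},"newtons":{"type":"number"}},"required":["series"]}

```bash
mkdir -p pics; ls; cat > h.py <<'E'
import numpy as np, cv2
from station import telemetry, get_image, robot, models
def grab(n):
    d=get_image(n); p=d["pixels"]; f=p.shape[0]/2/np.tan(np.radians(d["vertical_fov"])/2)
    return p, np.array([[f,0,d["cx"]],[0,f,d["cy"]],[0,0,1]]), np.array(d["extrinsics"])
def proj(K,E,X):
    X=np.atleast_2d(X); c=X@E[:3,:3].T+E[:3,3]; u=c@K.T; return u[:,:2]/u[:,2:]
def onplane(K,E,uv,z):
    r=np.linalg.inv(K)@np.r_[uv,1]; r=E[:3,:3].T@r; o=-E[:3,:3].T@E[:3,3]; return o+r*(z-o[2])/r[2]
def tri(v):
    P=[(K@E[:3]) for K,E,_ in v]; X=cv2.triangulatePoints(P[0],P[1],np.array(v[0][2],float),np.array(v[1][2],float)); return (X[:3]/X[3]).ravel()
E
cat > a.py <<'E'
from h import *
print(telemetry.sense(), robot.grasp_offset)
ims=[]
for n in ("top","side"):
    p,K,E=grab(n); cv2.imwrite(f"pics/{n}0.png",p[:,:,::-1]); print(n,K.round(1).tolist(),E.round(4).tolist())
    for t in ("straightedge","board","stop_left","jar_a","steel_cup","screwdriver"):
        for m in models.masks_of(n,t)[:3]:
            c,_=cv2.findContours(m["pixels"].astype(np.uint8),0,1); c=max(c,key=cv2.contourArea)
            r=cv2.minAreaRect(c); b=cv2.boxPoints(r)
            print(n,t,round(m["p"],2),m["extent"],b.round(1).tolist(),[onplane(K,E,q,{"straightedge":.035,"board":.018}.get(t,.058))[:2].round(4).tolist() for q in b])
E
python3 a.py
```

```text
pics
{'time_s': 0.0, 'qpos': array([ 1.23961031e+00,  3.53683250e-01,  1.63414460e+00,  5.03736732e-05,
        1.15520310e+00, -2.39436862e-03]), 'joint_velocities': array([ 0.00061   ,  0.00032063,  0.00014301,  0.00025916, -0.00114516,
        0.00126341]), 'tau': array([ 2.46448178e-05, -6.05251765e+01, -3.42066979e+01,  1.01826304e-04,
        9.26454115e-03,  1.31368461e-05]), 'tool_pos': array([0.20162533, 0.59103945, 0.20953531]), 'tool_rot': array([[-9.46426620e-01,  3.22918554e-01, -5.11264761e-04],
       [ 3.22918955e-01,  9.46425665e-01, -1.34515032e-03],
       [ 4.95000940e-05, -1.43818316e-03, -9.99998965e-01]]), 'wrist_force': array([-0.5453338 ,  0.12675103,  0.64738347]), 'moment': array([-0.01685374,  0.01746549, -0.00273009]), 'finger_gap': 1.0029929473764785} 0.0187
top [[408.5, 0.0, 256.8], [0.0, 408.5, 189.6], [0.0, 0.0, 1.0]] [[-0.0081, -0.9998, -0.0161, -0.0683], [-0.9963, 0.0095, -0.0851, 0.5195], [0.0853, 0.0154, -0.9962, 1.1914], [0.0, 0.0, 0.0, 1.0]]
top straightedge 0.98 [128.0, 154.5, 27.8, 104.8] [[125.5999984741211, 157.89999389648438], [137.39999389
[... 2664 characters left out ...]
6] [[283.0, 104.0], [302.0, 104.0], [302.0, 129.0], [283.0, 129.0]] [[0.5193, -0.5323], [0.4467, -0.5486], [0.4284, -0.3983], [0.4959, -0.3833]]
side jar_a 0.8 [257.9, 101.9, 14.4, 29.6] [[256.0, 105.0], [274.0, 105.0], [274.0, 130.0], [256.0, 130.0]] [[0.6208, -0.5029], [0.5525, -0.5182], [0.5269, -0.3707], [0.5905, -0.3565]]
side steel_cup 0.89 [130.4, 264.8, 35.0, 39.5] [[131.0, 265.0], [166.0, 265.0], [166.0, 303.0], [131.0, 303.0]] [[0.7997, 0.2467], [0.7104, 0.2277], [0.673, 0.3255], [0.756, 0.3431]]
side screwdriver 0.55 [312.1, 129.4, 50.8, 4.8] [[336.0, 129.0], [362.0, 129.0], [362.0, 135.0], [336.0, 135.0]] [[0.3072, -0.4252], [0.2142, -0.4459], [0.2137, -0.412], [0.3051, -0.3917]]
```

```bash
python3 - <<'E'
import cv2
a=cv2.imread("pics/top0.png")[90:310,110:420];cv2.imwrite("pics/t0c.png",cv2.resize(a,None,fx=2.5,fy=2.5,interpolation=cv2.INTER_CUBIC))
a=cv2.imread("pics/side0.png")[90:330,120:370];cv2.imwrite("pics/s0c.png",cv2.resize(a,None,fx=2.5,fy=2.5,interpolation=cv2.INTER_CUBIC))
E
```

```text
(no output)
```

View pics/t0c.png

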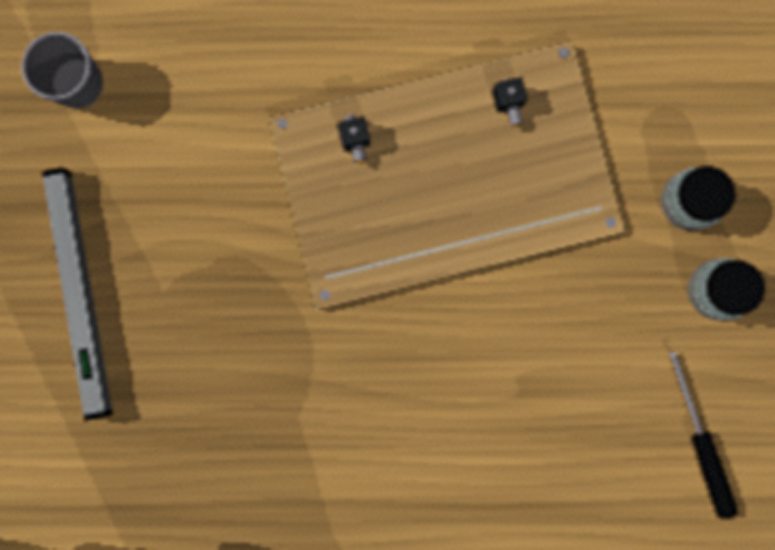

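View pics/s0c.png

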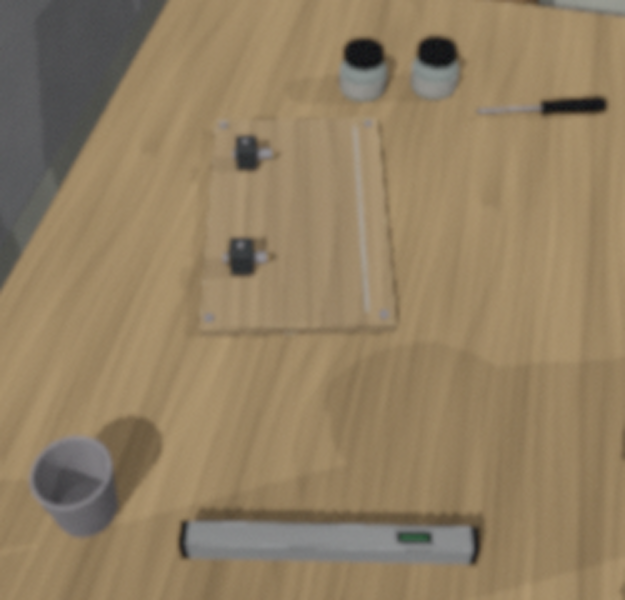

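The top crop shows the straightedge at left, its ends at about (57,170) and (97,417). The board corners are at (270,118), (577,45), (628,235) and (320,310), with stops at (355,135) and (510,95). The side view agrees. The false "stop_left" hit at p 0.43 is the screwdriver. Next I fit the poses to the masks in both views, with height left free.

```bash
cat > fit.py <<'E'
from h import *
from scipy.optimize import least_squares
def box(dx,dy,dz,x,y,z,a):
    P=np.array([[i*dx/2,j*dy/2,k*dz] for i in(-1,1) for j in(-1,1) for k in(0,1)])
    R=np.array([[np.cos(a),-np.sin(a),0],[np.sin(a),np.cos(a),0],[0,0,1]]); return P@R.T+[x,y,z]
def fit(thing,dims,x0,views=("top","side"),hullit=True):
    V=[]
    for n in views:
        p,K,E=grab(n); ms=models.masks_of(n,thing)
        if not ms: print("missed",thing,n); continue
        c=cv2.findContours(ms[0]["pixels"].astype(np.uint8),0,1)[0]; c=max(c,key=cv2.contourArea)
        V.append((K,E,cv2.convexHull(c)[:,0] if hullit else c[:,0]))
    def res(q,per=False):
        out=[]
        for K,E,c in V:
            h=cv2.convexHull(proj(K,E,box(*dims,*q)).astype(np.float32))
            # pixel centres of the contour lie about half a pixel inside
            out.append(np.array([cv2.pointPolygonTest(h,(float(u),float(v)),True)-.4 for u,v in c]))
        return out if per else np.concatenate(out)
    s=least_squares(res,x0,loss="soft_l1",x_scale=[.01,.01,.01,.05],diff_step=1e-4)
    print(thing,s.x.round(4),"rms px",[round(float(np.sqrt((r**2).mean())),2) for r in res(s.x,True)]); return s.x
if __name__=="__main__":
    for v in (("top","side"),("top",),("side",)):
        fit("straightedge",(.025,.3,.035),[.47,.27,.0,-1.38],v,False)
        fit("board",(.24,.38,.018),[.605,-.17,.0,-.24],v)
E
python3 fit.py
```

```text
missed straightedge side
straightedge [ 0.4715  0.276  -0.0023 -1.3848] rms px [0.41]
board [ 0.6098 -0.1649  0.0027  0.2371] rms px [0.6, 0.59]
straightedge [ 4.7230e-01  2.7580e-01 -6.0000e-04 -1.3841e+00] rms px [0.45]
board [ 0.6089 -0.1653  0.0028  0.2362] rms px [0.45]
straightedge [ 0.4715  0.2741 -0.0031 -1.3838] rms px [0.53]
board [ 0.6088 -0.1592  0.0095  0.2408] rms px [0.22]
```

move_arm --series '[[[0,0,0],[0,0,-0.13],0],[[0,0,0],[0,0,-0.13],0],[[0,0,0],[0,0,-0.13],0],[[0,0,0],[0,0,-0.126],0],[[-0.023,-0.04,0.01],[0,0,0],0]]' --newtons 60

```text
time_s: 2.0
tool_pos: [0.2305, 0.5601, 0.2015]
tool_rot: [[-0.981, -0.194, 0.0], [-0.194, 0.981, 0.005], [-0.001, 0.005, -1.0]]
wrist_force: [2.2, -0.9, 0.1]
finger_gap: 0.998
```

move_arm --series '[[[-0.023,-0.04,0.01],[0,0,0],0],[[-0.023,-0.04,0.01],[0,0,0],0],[[-0.023,-0.04,0.01],[0,0,0],0],[[-0.023,-0.04,0.01],[0,0,0],0],[[-0.023,-0.04,0.01],[0,0,0],0]]'

```text
time_s: 2.5
tool_pos: [0.3831, 0.3801, 0.1502]
tool_rot: [[-0.982, -0.186, 0.001], [-0.186, 0.982, 0.001], [-0.001, 0.0, -1.0]]
wrist_force: [0.3, 0.2, -0.5]
finger_gap: 1.001
```

move_arm --series '[[[-0.023,-0.04,0.01],[0,0,0],0],[[-0.023,-0.04,0.01],[0,0,0],0],[[-0.023,-0.04,0.01],[0,0,0],0],[[0,0,0],[0,0,0],0]]'

```text
time_s: 2.9
tool_pos: [0.4746, 0.2723, 0.1192]
tool_rot: [[-0.983, -0.182, -0.0], [-0.182, 0.983, -0.002], [0.0, -0.001, -1.0]]
wrist_force: [-0.8, 1.0, 1.3]
finger_gap: 1.002
```

```bash
cat > rel.py <<'E'
# usage: rel.py x y z yaw_of_tool_y(deg): shift in tool axes as they would stand after the turn
from h import *; import sys
from scipy.spatial.transform import Rotation as Ro
s=telemetry.sense(); R=s["tool_rot"]; p=s["tool_pos"]
print("t",round(s["time_s"],2),"pos",p.round(4),"yaw",round(float(np.degrees(np.arctan2(R[1,1],R[0,1]))),2),"tilt",R[:2,2].round(4),"F",s["wrist_force"].round(2),"M",s["moment"].round(3),"gap",round(s["finger_gap"],3),"q",s["qpos"].round(2))
if len(sys.argv)>1:
    x,y,z,a=map(float,sys.argv[1:]); a=np.radians(a)
    Y=np.array([np.cos(a),np.sin(a),0]); Z=np.array([0,0,-1.]); T=np.c_[np.cross(Y,Z),Y,Z]
    d=np.array([x,y,z])-p
    print("turn",Ro.from_matrix(R.T@T).as_rotvec().round(4),"shift now",(R.T@d).round(4),"shift after turn",(T.T@d).round(4))
E
python3 rel.py 0.4715 0.2755 0.008 100.7; python3 fit.py 2>&1 | grep straight
```

```text
t 2.9 pos [0.4746 0.2723 0.1192] yaw 100.49 tilt [-0.0002 -0.0015] F [-0.77  0.96  1.32] M [ 0.021 -0.013 -0.01 ] gap 1.002 q [ 0.52  0.34  1.88 -0.    0.92 -1.23]
turn [-0.0015 -0.0005 -0.0036] shift now [0.0025 0.0039 0.1112] shift after turn [0.0025 0.0037 0.1112]
straightedge [ 4.7060e-01  2.7510e-01 -2.0000e-04 -1.3833e+00] rms px [1.15, 1.23]
straightedge [ 0.4733  0.2756  0.0021 -1.3773] rms px [1.03]
straightedge [ 0.4715  0.2748 -0.0014 -1.384 ] rms px [1.56]
```

move_arm --series '[[[0.001,0.002,0.03],[0,0,-0.003],0],[[0.001,0.002,0.03],[0,0,0],0],[[0,0,0.025],[0,0,0],0],[[0,0,0.015],[0,0,0],0],[[0,0,0.01],[0,0,0],0]]'

```text
time_s: 4.2
tool_pos: [0.4689, 0.2795, 0.0089]
tool_rot: [[-0.982, -0.189, -0.001], [-0.189, 0.982, -0.001], [0.002, -0.001, -1.0]]
wrist_force: [0.8, -0.6, 0.1]
finger_gap: 0.999
```

move_arm --series '[[[0,0,0],[0,0,0],0.3],[[0,0,0],[0,0,0],0.5],[[0,0,0],[0,0,0],0.7],[[0,0,0],[0,0,0],0.9],[[0,0,0],[0,0,0],1]]'

```text
time_s: 4.7
tool_pos: [0.4701, 0.2797, 0.0115]
tool_rot: [[-0.982, -0.189, 0.001], [-0.189, 0.982, 0.0], [-0.001, -0.0, -1.0]]
wrist_force: [-0.3, -4.4, 9.0]
finger_gap: 0.259
```

move_arm --series '[[[0,0,0],[0,0,0],1],[[0,0,0],[0,0,0],1],[[0,0,0],[0,0,0],1],[[0,0,0],[0,0,0],1],[[0,0,0],[0,0,0],1]]'

```text
time_s: 5.2
tool_pos: [0.4701, 0.2798, 0.0115]
tool_rot: [[-0.982, -0.189, 0.001], [-0.189, 0.982, 0.0], [-0.001, -0.0, -1.0]]
wrist_force: [-1.8, -3.8, 9.8]
finger_gap: 0.26
```

```bash
python3 rel.py
```

```text
t 5.2 pos [0.4701 0.2798 0.0115] yaw 100.91 tilt [0.0013 0.0002] F [-1.75 -3.81  9.78] M [-0.758  0.043 -0.033] gap 0.26 q [ 0.53  0.5   1.94 -0.    0.7  -1.23]
```

move_arm --series '[[[0,0,-0.01],[0,0,0],1],[[0,0,-0.02],[0,0,0],1],[[0,0,-0.03],[0,0,0],1],[[0,0,-0.04],[0,0,0],1],[[0,0,-0.01],[0,0,0],1]]'

```text
time_s: 5.7
tool_pos: [0.4713, 0.2812, 0.1243]
tool_rot: [[-0.982, -0.189, 0.005], [-0.189, 0.982, 0.003], [-0.006, 0.002, -1.0]]
wrist_force: [0.9, 0.2, -4.5]
finger_gap: 0.258
```

move_arm --series '[[[0,-0.02,0],[0,0,0],1],[[0,-0.04,0],[0,0,0],1],[[-0.003,-0.046,0],[0,0,0],1],[[-0.003,-0.046,0],[0,0,0],1],[[-0.003,-0.046,0],[0,0,0],1]]'

```text
time_s: 6.2
tool_pos: [0.5152, 0.0855, 0.1195]
tool_rot: [[-0.982, -0.19, -0.001], [-0.19, 0.982, -0.0], [0.001, 0.0, -1.0]]
wrist_force: [0.4, 0.6, -6.4]
finger_gap: 0.257
```

move_arm --series '[[[-0.003,-0.046,0],[0,0,0],1],[[-0.003,-0.046,0],[0,0,0],1],[[-0.003,-0.046,0],[0,0,0],1],[[-0.003,-0.046,0],[0,0,0],1],[[-0.003,-0.046,0],[0,0,0],1]]'

```text
time_s: 6.7
tool_pos: [0.5734, -0.1375, 0.1192]
tool_rot: [[-0.982, -0.189, -0.001], [-0.189, 0.982, 0.001], [0.001, 0.001, -1.0]]
wrist_force: [0.2, 0.9, -4.9]
finger_gap: 0.253
```

move_arm --series '[[[-0.003,-0.036,0],[0,0,0.07],1],[[0,0,0],[0,0,0.14],1],[[0,0,0],[0,0,0.14],1],[[0,0,0],[0,0,0.14],1],[[0,0,0],[0,0,0.14],1]]'

```text
time_s: 7.2
tool_pos: [0.5828, -0.1705, 0.1189]
tool_rot: [[-0.902, 0.431, -0.002], [0.431, 0.902, 0.001], [0.002, -0.0, -1.0]]
wrist_force: [0.9, 0.5, -5.0]
finger_gap: 0.255
```

move_arm --series '[[[0,0,0],[0,0,0.14],1],[[0,0,0],[0,0,0.14],1],[[0,0,0],[0,0,0.14],1],[[0,0,0],[0,0,0.14],1],[[0,0,0],[0,0,0.14],1]]'

```text
time_s: 7.7
tool_pos: [0.5829, -0.1703, 0.119]
tool_rot: [[-0.413, 0.911, -0.002], [0.911, 0.413, 0.001], [0.001, -0.001, -1.0]]
wrist_force: [0.1, -0.4, -5.7]
finger_gap: 0.26
```

move_arm --series '[[[0,0,0],[0,0,0.14],1],[[0,0,0],[0,0,0.05],1],[[0,0,0],[0,0,0],1]]'

```text
time_s: 8.0
tool_pos: [0.583, -0.1703, 0.1192]
tool_rot: [[-0.238, 0.971, -0.001], [0.971, 0.238, 0.001], [0.001, -0.001, -1.0]]
wrist_force: [1.3, 0.2, -4.6]
finger_gap: 0.257
```

```bash
python3 rel.py 0.5847 -0.1709 0.06 13.6; python3 - <<'E'
from fit import *
fit("straightedge",(.025,.3,.035),[.585,-.171,.1,.237],("top","side"),False)
for n in("top","side"):
    p,K,E=grab(n); cv2.imwrite(f"pics/{n}1.png",p[:,:,::-1])
a=cv2.imread("pics/side1.png")[60:260,150:350];cv2.imwrite("pics/s1c.png",cv2.resize(a,None,fx=3,fy=3,interpolation=cv2.INTER_CUBIC))
E
```

```text
t 8.0 pos [ 0.583  -0.1703  0.1192] yaw 13.78 tilt [-0.0015  0.0006] F [ 1.25  0.19 -4.59] M [ 0.063 -0.043 -0.007] gap 0.257 q [-0.29  0.42  1.75  0.    0.97 -0.53]
turn [-0.0013 -0.0009  0.0031] shift now [-0.001   0.0016  0.0592] shift after turn [-0.001   0.0015  0.0592]
straightedge [ 0.5831 -0.1711  0.1078  0.2509] rms px [1.44, 0.76]
```

View pics/s1c.png

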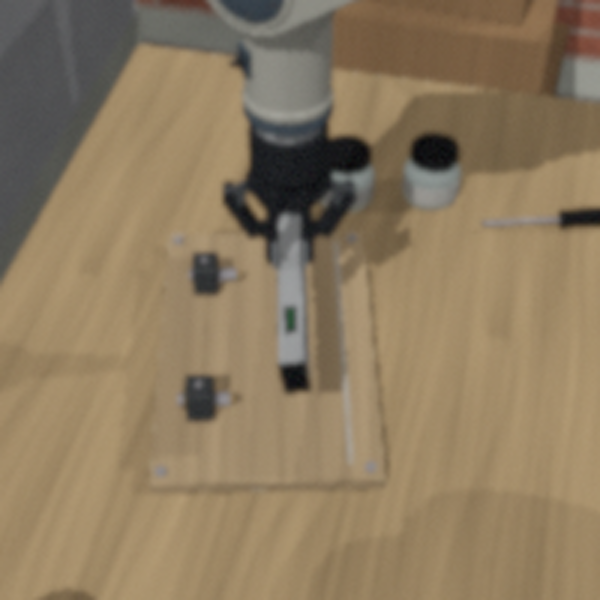

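The bar is held level above the board, running from (290,215) to (293,385), well clear of the noses at (238,273) and (230,398). Lowering it by feel.

move_arm --series '[[[0,0,0.03],[0,0,0],1],[[0,0,0.03],[0,0,0],1],[[0,0,0.02],[0,0,0],1],[[0,0,0.006],[0,0,0],1],[[0,0,0.0],[0,0,0],1]]'

```text
time_s: 8.8
tool_pos: [0.5833, -0.1705, 0.0336]
tool_rot: [[-0.239, 0.971, -0.001], [0.971, 0.239, 0.0], [0.001, -0.001, -1.0]]
wrist_force: [-0.3, -0.3, -4.9]
finger_gap: 0.254
```

move_arm --series '[[[0,0,0.001],[0,0,0],1],[[0,0,0.001],[0,0,0],1],[[0,0,0],[0,0,0],1]]'

```text
time_s: 9.1
tool_pos: [0.5844, -0.1708, 0.0332]
tool_rot: [[-0.239, 0.971, 0.001], [0.971, 0.239, -0.0], [-0.001, 0.001, -1.0]]
wrist_force: [-0.5, 0.1, -4.6]
finger_gap: 0.257
```

move_arm --series '[[[0,0,0.001],[0,0,0],1],[[0,0,0],[0,0,0],1]]'

```text
time_s: 9.3
tool_pos: [0.5839, -0.1707, 0.0316]
tool_rot: [[-0.239, 0.971, 0.0], [0.971, 0.239, -0.0], [-0.0, 0.0, -1.0]]
wrist_force: [0.1, 0.0, -5.1]
finger_gap: 0.256
```

```bash
python3 rel.py
```

```text
t 9.3 pos [ 0.5839 -0.1707  0.0316] yaw 13.81 tilt [ 0.0004 -0.0001] F [ 0.07  0.01 -5.13] M [ 0.009 -0.012 -0.025] gap 0.256 q [-0.29  0.54  1.8  -0.    0.8  -0.53]
```

move_arm --series '[[[0,0,0.001],[0,0,0],1],[[0,0,0],[0,0,0],1],[[0,0,0],[0,0,0],1]]'

```text
time_s: 9.6
tool_pos: [0.5837, -0.1706, 0.0302]
tool_rot: [[-0.239, 0.971, -0.0], [0.971, 0.239, 0.0], [0.0, -0.0, -1.0]]
wrist_force: [0.3, 0.1, -5.0]
finger_gap: 0.261
```

move_arm --series '[[[0,0,0.001],[0,0,0],1],[[0,0,0],[0,0,0],1],[[0,0,0],[0,0,0],1]]'

```text
time_s: 9.9
tool_pos: [0.5838, -0.1707, 0.0297]
tool_rot: [[-0.239, 0.971, 0.0], [0.971, 0.239, -0.0], [-0.0, 0.0, -1.0]]
wrist_force: [-2.4, 0.3, 3.1]
finger_gap: 0.257
```

move_arm --series '[[[0,0,0.001],[0,0,0],1],[[0,0,0],[0,0,0],1],[[0,0,0],[0,0,0],1]]'

```text
time_s: 10.2
tool_pos: [0.5839, -0.1707, 0.0296]
tool_rot: [[-0.239, 0.971, 0.0], [0.971, 0.239, -0.0], [-0.0, 0.0, -1.0]]
wrist_force: [-5.7, 1.5, 11.8]
finger_gap: 0.261
```

```bash
python3 rel.py
```

```text
t 10.2 pos [ 0.5839 -0.1707  0.0296] yaw 13.81 tilt [ 0.0003 -0.0001] F [-5.71  1.53 11.83] M [ 0.268  0.949 -0.012] gap 0.261 q [-0.29  0.55  1.8  -0.    0.8  -0.53]
```

move_arm --series '[[[0,0,-0.0015],[0,0,0],1],[[0,0,0],[0,0,0],1],[[0,0.004,0],[0,0,0],1],[[0,0.006,0],[0,0,0],1],[[0,0.006,0],[0,0,0],1]]'

```text
time_s: 10.7
tool_pos: [0.598, -0.167, 0.0297]
tool_rot: [[-0.239, 0.971, -0.003], [0.971, 0.239, -0.0], [0.001, -0.003, -1.0]]
wrist_force: [-6.2, -1.7, 4.7]
finger_gap: 0.256
```

move_arm --series '[[[0,0.005,0],[0,0,0],1],[[0,0.005,0],[0,0,0],1],[[0,0.004,0],[0,0,0],1],[[0,0,0],[0,0,0],1]]'

```text
time_s: 11.1
tool_pos: [0.6126, -0.1636, 0.0297]
tool_rot: [[-0.239, 0.971, -0.001], [0.971, 0.239, -0.0], [0.0, -0.001, -1.0]]
wrist_force: [-4.2, -0.1, 3.0]
finger_gap: 0.257
```

```bash
python3 rel.py; python3 - <<'E'
from fit import *
fit("straightedge",(.025,.3,.035),[.61,-.165,.018,.237],("top","side"),False)
for n in("top","side"):
    p,K,E=grab(n); cv2.imwrite(f"pics/{n}2.png",p[:,:,::-1])
a=cv2.imread("pics/side2.png")[130:230,190:290];cv2.imwrite("pics/s2c.png",cv2.resize(a,None,fx=6,fy=6,interpolation=cv2.INTER_CUBIC))
E
```

```text
t 11.1 pos [ 0.6126 -0.1636  0.0297] yaw 13.82 tilt [-0.0011 -0.0001] F [-4.23 -0.13  2.97] M [-0.163  0.716 -0.028] gap 0.257 q [-0.26  0.58  1.74 -0.    0.83 -0.5 ]
straightedge [ 0.612  -0.1627  0.0216  0.2556] rms px [1.44, 0.77]
```

View pics/s2c.png

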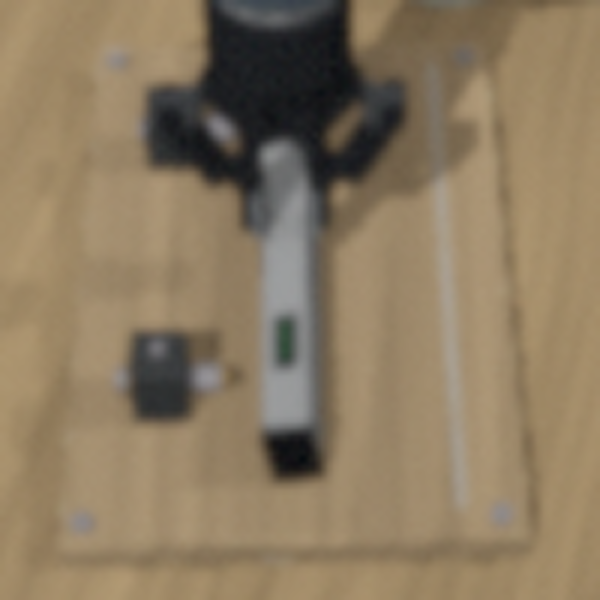

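The left nose tip at (240,377) is still about 10 mm short of the bar face at (262,377). The jaws hide the right nose. Advancing in small steps.

move_arm --series '[[[0,0.002,-0.0005],[0,0,0],1],[[0,0.002,0],[0,0,0],1],[[0,0.002,0],[0,0,0],1],[[0,0,0],[0,0,0],1],[[0,0,0],[0,0,0],1]]'

```text
time_s: 11.9
tool_pos: [0.6188, -0.1619, 0.03]
tool_rot: [[-0.239, 0.971, -0.0], [0.971, 0.239, 0.0], [0.0, -0.0, -1.0]]
wrist_force: [-0.4, -0.7, -5.0]
finger_gap: 0.257
```

```bash
python3 rel.py
```

```text
t 11.9 pos [ 0.6188 -0.1619  0.03  ] yaw 13.82 tilt [-0.0001  0.0001] F [-0.42 -0.69 -5.03] M [-0.007 -0.058  0.034] gap 0.257 q [-0.26  0.58  1.72  0.    0.84 -0.5 ]
```

move_arm --series '[[[0,0.001,0],[0,0,0],1],[[0,0.001,0],[0,0,0],1],[[0,0,0],[0,0,0],1]]'

```text
time_s: 12.2
tool_pos: [0.6208, -0.1616, 0.0303]
tool_rot: [[-0.239, 0.971, 0.0], [0.971, 0.239, -0.0], [-0.0, 0.0, -1.0]]
wrist_force: [0.5, 0.4, -5.1]
finger_gap: 0.257
```

```bash
python3 rel.py
```

```text
t 12.2 pos [ 0.6208 -0.1616  0.0303] yaw 13.81 tilt [ 0.0002 -0.    ] F [ 0.5   0.42 -5.12] M [-0.083 -0.035 -0.016] gap 0.257 q [-0.26  0.58  1.72  0.    0.84 -0.5 ]
```

move_arm --series '[[[0,0.001,0],[0,0,0],1],[[0,0,0],[0,0,0],1]]'

```text
time_s: 12.4
tool_pos: [0.6217, -0.1614, 0.0303]
tool_rot: [[-0.239, 0.971, 0.0], [0.971, 0.239, -0.0], [-0.0, 0.0, -1.0]]
wrist_force: [0.1, -0.3, -5.5]
finger_gap: 0.255
```

```bash
python3 rel.py
```

```text
t 12.4 pos [ 0.6217 -0.1614  0.0303] yaw 13.81 tilt [ 0.0002 -0.0001] F [ 0.1  -0.29 -5.53] M [-0.026 -0.07  -0.007] gap 0.255 q [-0.26  0.58  1.72 -0.    0.84 -0.5 ]
```

move_arm --series '[[[0,0,0.0007],[0,0,0],1],[[0,0.001,0],[0,0,0],1],[[0,0.001,0],[0,0,0],1],[[0,0,0],[0,0,0],1]]'

```text
time_s: 12.8
tool_pos: [0.6234, -0.1609, 0.0297]
tool_rot: [[-0.239, 0.971, -0.0], [0.971, 0.239, -0.0], [0.0, -0.0, -1.0]]
wrist_force: [-3.2, -0.6, 0.9]
finger_gap: 0.257
```

```bash
python3 rel.py
```

```text
t 12.8 pos [ 0.6234 -0.1609  0.0297] yaw 13.81 tilt [-0.0003 -0.0001] F [-3.16 -0.59  0.9 ] M [-0.15   0.602  0.038] gap 0.257 q [-0.25  0.59  1.71 -0.    0.84 -0.5 ]
```

move_arm --series '[[[0,0.001,0],[0,0,0],1],[[0,0,0],[0,0,0],1]]'

```text
time_s: 13.0
tool_pos: [0.6243, -0.1607, 0.0297]
tool_rot: [[-0.239, 0.971, -0.0], [0.971, 0.239, -0.0], [0.0, -0.0, -1.0]]
wrist_force: [-4.1, -1.7, 1.4]
finger_gap: 0.261
```

```bash
python3 rel.py
```

```text
t 13.0 pos [ 0.6243 -0.1607  0.0297] yaw 13.81 tilt [-0.0004 -0.0001] F [-4.09 -1.66  1.39] M [-0.168  0.844  0.001] gap 0.261 q [-0.25  0.59  1.71 -0.    0.84 -0.49]
```

move_arm --series '[[[0,0.001,0],[0,0,0],1],[[0,0,0],[0,0,0],1]]'

```text
time_s: 13.2
tool_pos: [0.6252, -0.1605, 0.0297]
tool_rot: [[-0.239, 0.971, -0.0], [0.971, 0.239, -0.0], [0.0, -0.0, -1.0]]
wrist_force: [-5.1, -1.3, 3.4]
finger_gap: 0.255
```

```bash
python3 rel.py
```

```text
t 13.2 pos [ 0.6252 -0.1605  0.0297] yaw 13.81 tilt [-0.0005 -0.0001] F [-5.1  -1.29  3.4 ] M [-0.291  0.908  0.009] gap 0.255 q [-0.25  0.59  1.71 -0.    0.84 -0.49]
```

move_arm --series '[[[0,0.001,-0.0004],[0,0,0],1],[[0,0,0],[0,0,0],1]]'

```text
time_s: 13.4
tool_pos: [0.6272, -0.16, 0.0298]
tool_rot: [[-0.239, 0.971, 0.001], [0.971, 0.239, 0.0], [-0.0, 0.001, -1.0]]
wrist_force: [0.6, -0.3, -5.3]
finger_gap: 0.26
```

```bash
python3 rel.py
```

```text
t 13.4 pos [ 0.6272 -0.16    0.0298] yaw 13.8 tilt [0.0014 0.0001] F [ 0.63 -0.29 -5.32] M [0.026 0.015 0.001] gap 0.26 q [-0.25  0.59  1.71  0.    0.84 -0.49]
```

move_arm --series '[[[0,0.001,0],[0,0,0],1],[[0,0,0],[0,0,0],1]]'

```text
time_s: 13.6
tool_pos: [0.6278, -0.1598, 0.0298]
tool_rot: [[-0.239, 0.971, 0.0], [0.971, 0.239, 0.0], [-0.0, 0.0, -1.0]]
wrist_force: [0.2, -0.7, -4.7]
finger_gap: 0.259
```

```bash
python3 rel.py
```

```text
t 13.6 pos [ 0.6278 -0.1598  0.0298] yaw 13.81 tilt [0.0004 0.0001] F [ 0.24 -0.72 -4.68] M [-0.013 -0.033 -0.024] gap 0.259 q [-0.25  0.59  1.71  0.    0.84 -0.49]
```

move_arm --series '[[[0,0.001,0],[0,0,0],1],[[0,0,0],[0,0,0],1]]'

```text
time_s: 13.8
tool_pos: [0.6286, -0.1596, 0.0299]
tool_rot: [[-0.239, 0.971, 0.0], [0.971, 0.239, 0.0], [-0.0, 0.0, -1.0]]
wrist_force: [0.0, 0.7, -4.8]
finger_gap: 0.256
```

```bash
python3 rel.py
```

```text
t 13.8 pos [ 0.6286 -0.1596  0.0299] yaw 13.81 tilt [0.0003 0.0001] F [ 0.01  0.66 -4.79] M [-0.05   0.049  0.029] gap 0.256 q [-0.25  0.59  1.7   0.    0.85 -0.49]
```

move_arm --series '[[[0,0.0005,0.0003],[0,0,0],1],[[0,0,0],[0,0,0],1]]'

```text
time_s: 14.0
tool_pos: [0.6288, -0.1595, 0.0298]
tool_rot: [[-0.239, 0.971, -0.0], [0.971, 0.239, 0.0], [0.0, -0.0, -1.0]]
wrist_force: [-1.2, -0.8, -2.4]
finger_gap: 0.261
```

```bash
python3 rel.py; python3 - <<'E'
from h import *
p,K,E=grab("side"); a=p[130:230,190:290,::-1]; cv2.imwrite("pics/s3c.png",cv2.resize(a,None,fx=6,fy=6,interpolation=cv2.INTER_CUBIC))
q,K2,E2=grab("top"); b=q[100:200,230:330,::-1]; cv2.imwrite("pics/t3c.png",np.hstack([cv2.resize(x,(400,400),interpolation=cv2.INTER_CUBIC) for x in (a,b)]))
E
```

```text
t 14.0 pos [ 0.6288 -0.1595  0.0298] yaw 13.81 tilt [-0.0003  0.    ] F [-1.22 -0.79 -2.36] M [-0.031  0.26  -0.018] gap 0.261 q [-0.25  0.59  1.7  -0.    0.85 -0.49]
```

View pics/t3c.png

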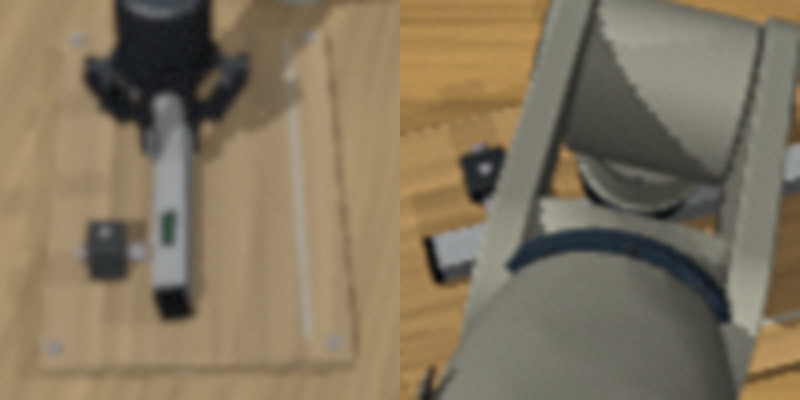

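The left barrel end at (145,250) is now about 2 px from the bar face at (153,250), so the nose is about at contact. Taking finer steps.

move_arm --series '[[[0,0.0007,0],[0,0,0],1],[[0,0,0],[0,0,0],1]]'

```text
time_s: 14.3
tool_pos: [0.6295, -0.1594, 0.0298]
tool_rot: [[-0.239, 0.971, -0.0], [0.971, 0.239, -0.0], [0.0, -0.0, -1.0]]
wrist_force: [-2.8, -0.1, -0.8]
finger_gap: 0.259
```

```bash
python3 rel.py|cut -c1-140
```

```text
t 14.3 pos [ 0.6295 -0.1594  0.0298] yaw 13.81 tilt [-0.0002 -0.    ] F [-2.79 -0.15 -0.83] M [-0.092  0.514 -0.014] gap 0.259 q [-0.25  0.5
```

move_arm --series '[[[0,0.0007,0],[0,0,0],1],[[0,0,0],[0,0,0],1]]'

```text
time_s: 14.5
tool_pos: [0.6302, -0.1592, 0.0298]
tool_rot: [[-0.239, 0.971, -0.0], [0.971, 0.239, -0.0], [0.0, -0.0, -1.0]]
wrist_force: [-4.2, -1.7, -0.2]
finger_gap: 0.256
```

```bash
python3 rel.py|cut -c1-140
```

```text
t 14.5 pos [ 0.6302 -0.1592  0.0298] yaw 13.81 tilt [-0.0002 -0.    ] F [-4.21 -1.67 -0.2 ] M [-0.248  0.659  0.015] gap 0.256 q [-0.25  0.5
```

move_arm --series '[[[0,0.0007,0],[0,0,0],1],[[0,0,0],[0,0,0],1]]'

```text
time_s: 14.7
tool_pos: [0.6309, -0.159, 0.0297]
tool_rot: [[-0.239, 0.971, -0.0], [0.971, 0.239, 0.0], [0.0, -0.0, -1.0]]
wrist_force: [-4.2, -0.9, 1.2]
finger_gap: 0.258
```

```bash
python3 rel.py|cut -c1-140
```

```text
t 14.7 pos [ 0.6309 -0.159   0.0297] yaw 13.81 tilt [-0.0001  0.    ] F [-4.23 -0.95  1.25] M [-0.172  0.796 -0.012] gap 0.258 q [-0.25  0.6
```

move_arm --series '[[[0,0.0007,-0.0002],[0,0,0],1],[[0,0,0],[0,0,0],1]]'

```text
time_s: 14.9
tool_pos: [0.632, -0.1588, 0.0298]
tool_rot: [[-0.239, 0.971, 0.001], [0.971, 0.239, 0.0], [-0.0, 0.001, -1.0]]
wrist_force: [-1.8, 0.3, -3.2]
finger_gap: 0.259
```

```bash
python3 rel.py|cut -c1-140
```

```text
t 14.9 pos [ 0.632  -0.1588  0.0298] yaw 13.8 tilt [0.0007 0.0001] F [-1.8   0.26 -3.16] M [-0.061  0.309 -0.012] gap 0.259 q [-0.25  0.6
```

move_arm --series '[[[0,0.0007,0],[0,0,0],1],[[0,0,0],[0,0,0],1]]'

```text
time_s: 15.1
tool_pos: [0.6323, -0.1587, 0.0298]
tool_rot: [[-0.239, 0.971, -0.0], [0.971, 0.239, -0.0], [0.0, -0.0, -1.0]]
wrist_force: [-3.6, -1.1, -1.4]
finger_gap: 0.258
```

```bash
python3 rel.py|cut -c1-140
```

```text
t 15.1 pos [ 0.6323 -0.1587  0.0298] yaw 13.81 tilt [-0.0001 -0.    ] F [-3.56 -1.1  -1.35] M [-0.149  0.553 -0.038] gap 0.258 q [-0.25  0.6
```

move_arm --series '[[[0,0.0007,0],[0,0,0],1],[[0,0,0],[0,0,0],1]]'

```text
time_s: 15.3
tool_pos: [0.6326, -0.1586, 0.0298]
tool_rot: [[-0.239, 0.971, -0.001], [0.971, 0.239, 0.0], [0.0, -0.001, -1.0]]
wrist_force: [-3.9, -0.8, -0.6]
finger_gap: 0.257
```

```bash
python3 rel.py|cut -c1-140
```

```text
t 15.3 pos [ 0.6326 -0.1586  0.0298] yaw 13.81 tilt [-0.0007  0.    ] F [-3.92 -0.77 -0.59] M [-0.193  0.792 -0.073] gap 0.257 q [-0.25  0.6
```

move_arm --series '[[[0,0.0007,0],[0,0,0],1],[[0,0,0],[0,0,0],1]]'

```text
time_s: 15.5
tool_pos: [0.633, -0.1584, 0.0298]
tool_rot: [[-0.239, 0.971, -0.001], [0.971, 0.239, 0.0], [0.0, -0.001, -1.0]]
wrist_force: [-6.4, -1.4, -0.0]
finger_gap: 0.258
```

```bash
python3 rel.py|cut -c1-140
```

```text
t 15.5 pos [ 0.633  -0.1584  0.0298] yaw 13.8 tilt [-0.0013  0.0001] F [-6.36 -1.39 -0.05] M [-0.329  1.016 -0.221] gap 0.258 q [-0.25  0.6
```

move_arm --series '[[[0,0.0005,0],[0,0,0],1],[[0,0,0],[0,0,0],1]]'

```text
time_s: 15.7
tool_pos: [0.6331, -0.1583, 0.0298]
tool_rot: [[-0.239, 0.971, -0.002], [0.971, 0.239, 0.0], [0.001, -0.002, -1.0]]
wrist_force: [-7.3, -1.3, 0.9]
finger_gap: 0.257
```

```bash
python3 rel.py|cut -c1-140
```

```text
t 15.7 pos [ 0.6331 -0.1583  0.0298] yaw 13.8 tilt [-0.0019  0.0001] F [-7.29 -1.29  0.91] M [-0.371  1.236 -0.198] gap 0.257 q [-0.25  0.6
```

The moment about z says the right barrel is touching first. Now pivoting the left end forward.

move_arm --series '[[[0,0.0004,-0.0001],[0,0,0.005],1],[[0,0.0004,0],[0,0,0.005],1],[[0,0,0],[0,0,0],1]]'

```text
time_s: 16.0
tool_pos: [0.6339, -0.1581, 0.0297]
tool_rot: [[-0.229, 0.974, -0.002], [0.974, 0.229, 0.0], [0.001, -0.002, -1.0]]
wrist_force: [-7.3, -1.2, 0.8]
finger_gap: 0.26
```

```bash
python3 rel.py|cut -c1-140
```

```text
t 16.0 pos [ 0.6339 -0.1581  0.0297] yaw 13.22 tilt [-0.0019  0.0002] F [-7.28 -1.21  0.83] M [-0.29   1.178 -0.196] gap 0.26 q [-0.25  0.6
```

move_arm --series '[[[0,0.0004,0],[0,0,0.005],1],[[0,0,0],[0,0,0],1]]'

```text
time_s: 16.2
tool_pos: [0.634, -0.1581, 0.0298]
tool_rot: [[-0.224, 0.975, -0.002], [0.975, 0.224, 0.0], [0.001, -0.002, -1.0]]
wrist_force: [-7.1, -2.8, 0.6]
finger_gap: 0.256
```

```bash
python3 rel.py|cut -c1-140
```

```text
t 16.2 pos [ 0.634  -0.1581  0.0298] yaw 12.95 tilt [-0.0025  0.0001] F [-7.09 -2.77  0.62] M [-0.399  1.419 -0.089] gap 0.256 q [-0.25  0.6
```

move_arm --series '[[[0,0.0004,0],[0,0,0.005],1],[[0,0,0],[0,0,0],1]]'

```text
time_s: 16.4
tool_pos: [0.6341, -0.1581, 0.0298]
tool_rot: [[-0.219, 0.976, -0.003], [0.976, 0.219, -0.0], [0.001, -0.003, -1.0]]
wrist_force: [-7.7, -2.6, 3.1]
finger_gap: 0.261
```

```bash
python3 rel.py|cut -c1-140
```

```text
t 16.4 pos [ 0.6341 -0.1581  0.0298] yaw 12.67 tilt [-0.0031 -0.    ] F [-7.73 -2.64  3.1 ] M [-0.468  1.556 -0.005] gap 0.261 q [-0.25  0.6
```

Force has risen evenly with Mz near zero, so both barrels seem to be in contact. I'll ease off, open, then press with the rear finger alone to check.

move_arm --series '[[[0,0,-0.0004],[0,0,0],1],[[0,0,0],[0,0,0],0.6],[[0,0,0],[0,0,0],0.4],[[0,0,0],[0,0,0],0.3],[[0,0,0],[0,0,0],0.3]]'

```text
time_s: 16.9
tool_pos: [0.6367, -0.1579, 0.0309]
tool_rot: [[-0.219, 0.976, 0.002], [0.976, 0.219, -0.0], [-0.001, 0.002, -1.0]]
wrist_force: [-0.5, -0.5, 0.4]
finger_gap: 0.706
```

```bash
python3 rel.py; python3 - <<'E'
from h import *
p,K,E=grab("side"); a=p[130:230,190:290,::-1]; cv2.imwrite("pics/s4c.png",cv2.resize(a,None,fx=6,fy=6,interpolation=cv2.INTER_CUBIC))
E
```

```text
t 16.9 pos [ 0.6367 -0.1579  0.0309] yaw 12.67 tilt [ 0.002  -0.0003] F [-0.47 -0.48  0.41] M [ 0.051 -0.001  0.009] gap 0.706 q [-0.25  0.6   1.69  0.    0.85 -0.47]
```

View pics/s4c.png

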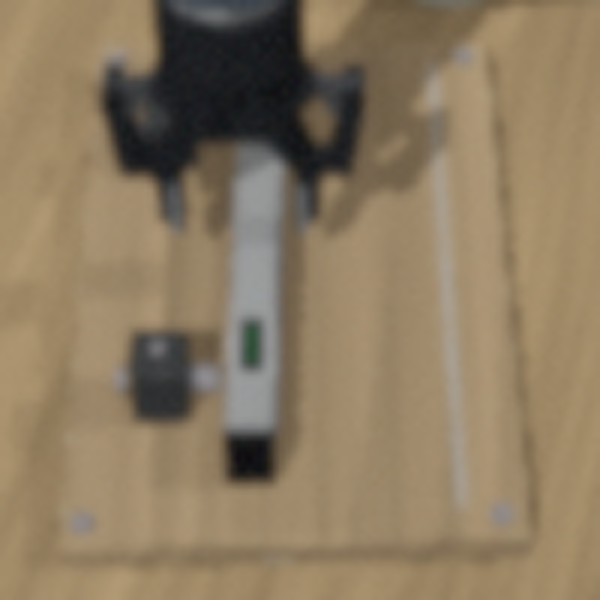

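The bar face at (227,378) still seems to stand 1–1.5 px off the left barrel end at (218,378). The left side is therefore probably not home, and part of the last resistance was friction. I'll set the jaws low and loose round the bar, turned a little further, and push with the rear pad so the bar can pivot freely.

move_arm --series '[[[0,0,0.002],[0,0,0.02],0.4],[[0,0,0.002],[0,0,0],0.5],[[0,0,0.002],[0,0,0],0.58],[[0,0,0],[0,0,0],0.58],[[0,0,0],[0,0,0],0.58]]'

```text
time_s: 17.45
tool_pos: [0.635, -0.1579, 0.0241]
tool_rot: [[-0.2, 0.98, -0.001], [0.98, 0.2, 0.0], [0.0, -0.001, -1.0]]
wrist_force: [-3.5, -0.6, 2.0]
finger_gap: 0.42
```

```bash
python3 rel.py|cut -c1-140
```

```text
t 17.45 pos [ 0.635  -0.1579  0.0241] yaw 11.52 tilt [-0.0013  0.0002] F [-3.49 -0.65  1.96] M [-0.163  0.652  0.033] gap 0.42 q [-0.25  0.6
```

move_arm --series '[[[0,0.001,0],[0,0,0],0.58],[[0,0.0005,0],[0,0,0],0.58],[[0,0,0],[0,0,0],0.58]]'

```text
time_s: 17.75
tool_pos: [0.6362, -0.1576, 0.0246]
tool_rot: [[-0.2, 0.98, -0.002], [0.98, 0.2, 0.0], [0.0, -0.002, -1.0]]
wrist_force: [-6.9, -1.2, 5.9]
finger_gap: 0.418
```

```bash
python3 rel.py|cut -c1-140
```

```text
t 17.75 pos [ 0.6362 -0.1576  0.0246] yaw 11.52 tilt [-0.0018  0.0001] F [-6.88 -1.16  5.88] M [-0.23   1.219  0.04 ] gap 0.418 q [-0.24  0.
```

move_arm --series '[[[0,0.001,0],[0,0,0],0.58],[[0,0,0],[0,0,0],0.58]]'

```text
time_s: 17.95
tool_pos: [0.6372, -0.1575, 0.0247]
tool_rot: [[-0.2, 0.98, -0.002], [0.98, 0.2, 0.0], [0.0, -0.002, -1.0]]
wrist_force: [-7.4, -1.9, 6.7]
finger_gap: 0.415
```

```bash
python3 rel.py|cut -c1-140
```

```text
t 17.95 pos [ 0.6372 -0.1575  0.0247] yaw 11.52 tilt [-0.0018  0.0001] F [-7.4  -1.92  6.7 ] M [-0.284  1.307  0.069] gap 0.415 q [-0.24  0.
```

move_arm --series '[[[0,0,-0.001],[0,0,0],0.58],[[0,0.0005,0],[0,0,0],0.58],[[0,0,0],[0,0,0],0.58]]'

```text
time_s: 18.25
tool_pos: [0.6383, -0.1572, 0.0255]
tool_rot: [[-0.2, 0.98, -0.001], [0.98, 0.2, 0.0], [0.0, -0.001, -1.0]]
wrist_force: [-4.1, -0.1, 4.6]
finger_gap: 0.42
```

```bash
python3 rel.py|cut -c1-140
```

```text
t 18.25 pos [ 0.6383 -0.1572  0.0255] yaw 11.52 tilt [-0.0008  0.0001] F [-4.1  -0.13  4.57] M [-0.131  0.97   0.001] gap 0.42 q [-0.24  0.6
```

move_arm --series '[[[0,0.0005,0],[0,0,0],0.58],[[0,0,0],[0,0,0],0.58]]'

```text
time_s: 18.45
tool_pos: [0.6385, -0.1572, 0.0256]
tool_rot: [[-0.2, 0.98, -0.001], [0.98, 0.2, 0.0], [0.0, -0.001, -1.0]]
wrist_force: [-6.2, -1.5, 5.3]
finger_gap: 0.416
```

```bash
python3 rel.py|cut -c1-140; python3 - <<'E'
from h import *
p,K,E=grab("side"); a=p[130:230,190:290,::-1]; cv2.imwrite("pics/s5c.png",cv2.resize(a,None,fx=6,fy=6,interpolation=cv2.INTER_CUBIC))
E
```

```text
t 18.45 pos [ 0.6385 -0.1572  0.0256] yaw 11.52 tilt [-0.0013  0.    ] F [-6.22 -1.5   5.3 ] M [-0.226  1.177 -0.012] gap 0.416 q [-0.24  0.
```

View pics/s5c.png

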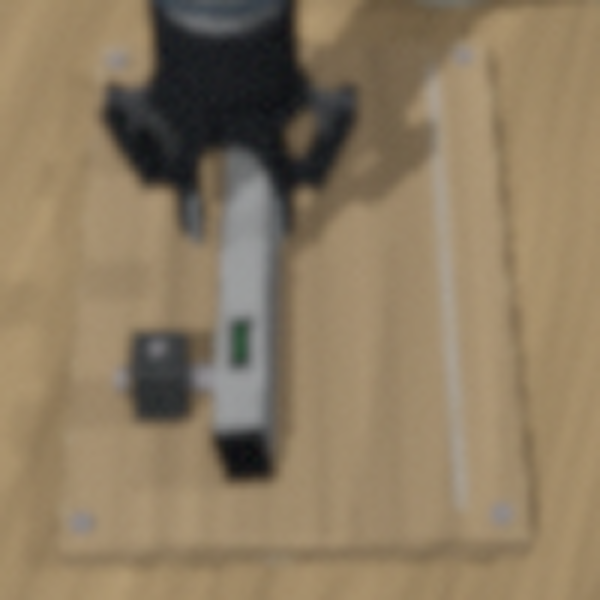

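Now the bar face meets the left barrel at (215,378). The right side is hidden. I'll keep stepping gently and compare advance with force.

move_arm --series '[[[0,0,-0.001],[0,0,0],0.58],[[0,0.0003,0],[0,0,0],0.58],[[0,0,0],[0,0,0],0.58]]'

```text
time_s: 18.8
tool_pos: [0.6389, -0.1571, 0.0261]
tool_rot: [[-0.2, 0.98, -0.001], [0.98, 0.2, 0.0], [0.0, -0.001, -1.0]]
wrist_force: [-4.7, -1.9, 1.5]
finger_gap: 0.417
```

```bash
python3 rel.py|cut -c1-140
```

```text
t 18.8 pos [ 0.6389 -0.1571  0.0261] yaw 11.52 tilt [-0.0011  0.0001] F [-4.69 -1.87  1.53] M [-0.182  0.915  0.008] gap 0.417 q [-0.24  0.6
```

move_arm --series '[[[0,0.0005,-0.0003],[0,0,0],0.58],[[0,0,0],[0,0,0],0.58]]'

```text
time_s: 19.0
tool_pos: [0.639, -0.157, 0.0262]
tool_rot: [[-0.2, 0.98, -0.002], [0.98, 0.2, 0.0], [0.0, -0.002, -1.0]]
wrist_force: [-5.7, -1.4, 0.9]
finger_gap: 0.419
```

```bash
python3 rel.py|cut -c1-140
```

```text
t 19.0 pos [ 0.639  -0.157   0.0262] yaw 11.53 tilt [-0.0019  0.0001] F [-5.67 -1.38  0.9 ] M [-0.323  1.011  0.053] gap 0.419 q [-0.24  0.6
```

move_arm --series '[[[0,0.0005,-0.0003],[0,0,0],0.58],[[0,0,0],[0,0,0],0.58]]'

```text
time_s: 19.2
tool_pos: [0.6391, -0.157, 0.0263]
tool_rot: [[-0.2, 0.98, -0.003], [0.98, 0.2, 0.0], [0.001, -0.003, -1.0]]
wrist_force: [-6.8, -2.2, 0.1]
finger_gap: 0.421
```

```bash
python3 rel.py|cut -c1-140
```

```text
t 19.2 pos [ 0.6391 -0.157   0.0263] yaw 11.53 tilt [-0.0027  0.    ] F [-6.77 -2.23  0.13] M [-0.39   1.128 -0.033] gap 0.421 q [-0.24  0.6
```

move_arm --series '[[[0,0.0007,0],[0,0,0],0.58],[[0,0,0],[0,0,0],0.58]]'

```text
time_s: 19.4
tool_pos: [0.6392, -0.157, 0.0262]
tool_rot: [[-0.2, 0.98, -0.004], [0.98, 0.2, 0.0], [0.001, -0.004, -1.0]]
wrist_force: [-8.7, -3.4, 2.4]
finger_gap: 0.422
```

```bash
python3 rel.py|cut -c1-140
```

```text
t 19.4 pos [ 0.6392 -0.157   0.0262] yaw 11.54 tilt [-0.0039  0.    ] F [-8.73 -3.36  2.44] M [-0.55   1.536  0.063] gap 0.422 q [-0.24  0.6
```

move_arm --series '[[[0,0.0007,0],[0,0,0],0.58],[[0,0,0],[0,0,0],0.58]]'

```text
time_s: 19.6
tool_pos: [0.6392, -0.1569, 0.0262]
tool_rot: [[-0.2, 0.98, -0.005], [0.98, 0.2, 0.0], [0.001, -0.005, -1.0]]
wrist_force: [-9.6, -3.9, 3.4]
finger_gap: 0.418
```

```bash
python3 rel.py|cut -c1-140
```

```text
t 19.6 pos [ 0.6392 -0.1569  0.0262] yaw 11.54 tilt [-0.005  0.   ] F [-9.65 -3.9   3.4 ] M [-0.627  1.881  0.026] gap 0.418 q [-0.24  0.61
```

move_arm --series '[[[0,0.0007,0],[0,0,0],0.58],[[0,0,0],[0,0,0],0.58]]'

```text
time_s: 19.8
tool_pos: [0.6393, -0.1569, 0.0262]
tool_rot: [[-0.2, 0.98, -0.006], [0.98, 0.2, -0.0], [0.001, -0.006, -1.0]]
wrist_force: [-12.6, -5.0, 5.0]
finger_gap: 0.422
```

```bash
python3 rel.py|cut -c1-140
```

```text
t 19.8 pos [ 0.6393 -0.1569  0.0262] yaw 11.54 tilt [-0.0062 -0.0001] F [-12.64  -4.98   5.03] M [-0.77   2.245  0.078] gap 0.422 q [-0.24
```

Force now climbs to about 13.6 N in total with no advance. Friction alone could not hold the bar against a single stop at that level, so it is hard against both. Backing off to mid-gap, opening and lifting.

move_arm --series '[[[0,-0.003,0],[0,0,0],0.58],[[0,-0.003,0],[0,0,0],0.58],[[0,-0.002,0],[0,0,0],0.4],[[0,0,0],[0,0,0],0.2],[[0,0,0],[0,0,0],0.2]]'

```text
time_s: 20.3
tool_pos: [0.6354, -0.1581, 0.0273]
tool_rot: [[-0.2, 0.98, 0.001], [0.98, 0.2, -0.0], [-0.0, 0.001, -1.0]]
wrist_force: [-0.2, 0.7, 0.2]
finger_gap: 0.801
```

```bash
python3 rel.py|cut -c1-140
```

```text
t 20.3 pos [ 0.6354 -0.1581  0.0273] yaw 11.52 tilt [ 0.0015 -0.0002] F [-0.23  0.71  0.2 ] M [-0.028 -0.067 -0.039] gap 0.801 q [-0.25  0.6
```

move_arm --series '[[[0,0,-0.02],[0,0,0],0.2],[[0,0,-0.04],[0,0,0],0.2],[[0,0,-0.05],[0,0,0],0.2],[[0,-0.03,-0.04],[0,0,0],0.2],[[0,-0.05,0],[0,0,0],0.2]]'

```text
time_s: 20.8
tool_pos: [0.5617, -0.1751, 0.1833]
tool_rot: [[-0.201, 0.979, 0.012], [0.98, 0.201, -0.004], [-0.006, 0.012, -1.0]]
wrist_force: [0.3, -0.5, 0.0]
finger_gap: 0.799
```

move_arm --series '[[[0,-0.05,0],[0,0,0],0.2],[[0,-0.05,0],[0,0,0],0.2],[[0,-0.05,0],[0,0,0],0.2],[[0,-0.04,0],[0,0,0],0.2],[[0,0,0],[0,0,0],0.2]]'

```text
time_s: 21.3
tool_pos: [0.3659, -0.2119, 0.177]
tool_rot: [[-0.198, 0.98, -0.002], [0.98, 0.198, 0.0], [0.001, -0.001, -1.0]]
wrist_force: [0.6, -0.8, 1.0]
finger_gap: 0.8
```

```bash
python3 rel.py; python3 - <<'E'
from fit import *
fit("straightedge",(.025,.3,.035),[.64,-.157,.018,.21],("top","side"),False)
fit("board",(.24,.38,.018),[.609,-.165,.0,.237])
p,K,E=grab("side"); q,K2,E2=grab("top")
a=p[130:220,190:280,::-1]; b=q[100:190,225:355,::-1]
cv2.imwrite("pics/f6.png",np.hstack([cv2.resize(a,(360,360),interpolation=cv2.INTER_CUBIC),cv2.resize(b,(430,360),interpolation=cv2.INTER_CUBIC)]))
E
```

```text
t 21.3 pos [ 0.3659 -0.2119  0.177 ] yaw 11.41 tilt [-0.0015  0.0002] F [ 0.62 -0.75  1.02] M [ 0.023  0.021 -0.025] gap 0.8 q [-0.53  0.07  2.08 -0.    0.99 -0.73]
straightedge [ 0.6289 -0.1595  0.0177  0.2154] rms px [0.55, 0.41]
board [ 0.6096 -0.1641  0.004   0.2365] rms px [0.64, 0.77]
```

View pics/f6.png

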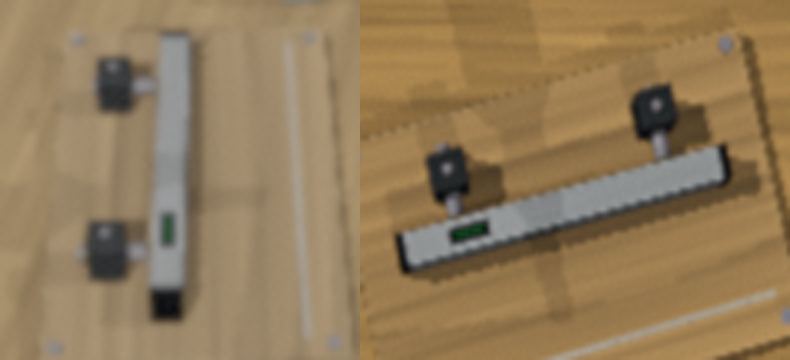

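The top view shows both barrels meeting the bar, at (455,212) and (660,155). In the side view the left end, (145→152, 250), could still hide a sliver. I'll rectify the stop regions before and after into board coordinates to check.

```bash
python3 - <<'E'
from h import *
c,s=np.cos(.2365),np.sin(.2365); rows=[]
bx,by=.6093,-.1645
for n in("top","side"):
    p,K,E=grab(n); cv2.imwrite(f"pics/{n}7.png",p[:,:,::-1])
    for sy in(.095,-.095):
        r=[]
        for im in(cv2.imread(f"pics/{n}0.png"),p[:,:,::-1].copy()):
            C=np.array([[x,y] for x,y in((0,.02),(.08,.02),(.08,-.02),(0,-.02))])+[0,sy]
            W=np.c_[bx+c*C[:,0]-s*C[:,1],by+s*C[:,0]+c*C[:,1],np.full(4,.036)]
            H=cv2.getPerspectiveTransform(proj(K,E,W).astype(np.float32),np.float32([[0,0],[399,0],[399,149],[0,149]]))
            o=cv2.warpPerspective(im,H,(400,150),flags=cv2.INTER_CUBIC); 
            for k in range(0,81,10): cv2.line(o,(k*5,0),(k*5,6),(0,0,255),1)
            r.append(o)
        rows.append(np.hstack(r))
cv2.imwrite("pics/rect.png",np.vstack(rows))
E
```

```text
(no output)
```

View pics/rect.png

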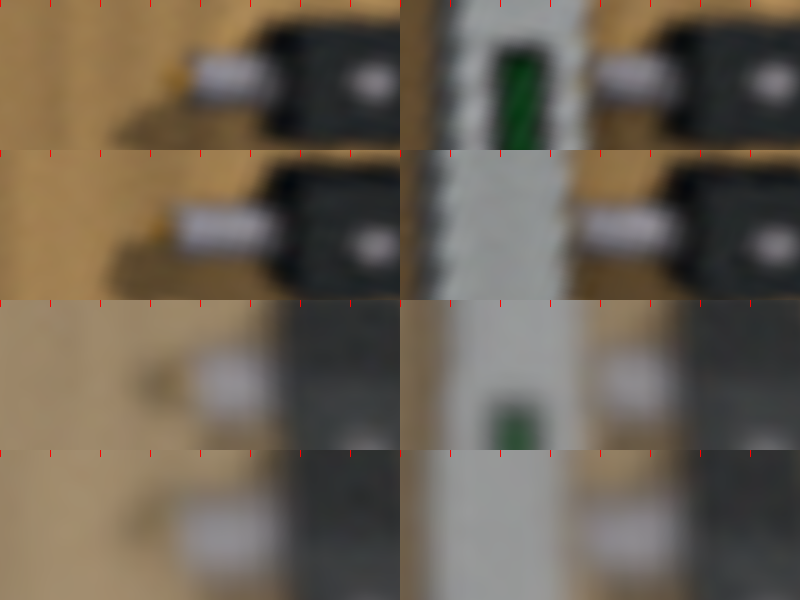

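The rectified views disagree with my contact reading. Allowing for about 3 mm of parallax at the bar's top edge, the bar face lies about 4 mm short of both barrel ends, so the noses are out again. Two things likely went wrong. The pads probably lifted the bar when they opened. The rear-pad push then bore high on the bar and tipped it instead of sliding it. I'll push again with low, forward-leaning fingertips.

```bash
python3 rel.py 0.6315 -0.1590 0.177 12.4
```

```text
t 21.9 pos [ 0.3703 -0.2119  0.1768] yaw 11.55 tilt [-0.0003  0.0001] F [-0.31  0.1   0.28] M [-0.     0.014 -0.074] gap 0.8 q [-0.52  0.08  2.07 -0.    0.99 -0.72]
turn [-0.0002 -0.0002 -0.0149] shift now [-5.000e-04  2.665e-01 -2.000e-04] shift after turn [-4.400e-03  2.665e-01 -2.000e-04]
```

move_arm --series '[[[0,0.04,0],[0,0,-0.015],0.2],[[-0.001,0.046,0],[0,0,0],0.2],[[-0.001,0.046,0],[0,0,0],0.2],[[-0.001,0.046,0],[0,0,0],0.2],[[-0.001,0.046,0],[0,0,0],0.2]]'

```text
time_s: 22.4
tool_pos: [0.5917, -0.1678, 0.1767]
tool_rot: [[-0.215, 0.977, -0.0], [0.977, 0.215, -0.0], [0.0, -0.0, -1.0]]
wrist_force: [-0.2, -1.5, 0.8]
finger_gap: 0.802
```

move_arm --series '[[[0,0.04,0],[0,0,0],0.2],[[0,0,0.03],[0,0,0],0.2],[[0,0,0.03],[0,0,0],0.2],[[0,0,0.02],[0,0,0],0.2],[[0,0,0],[0,0,0],0.2]]'

```text
time_s: 22.9
tool_pos: [0.6267, -0.1591, 0.0936]
tool_rot: [[-0.215, 0.977, -0.006], [0.977, 0.215, 0.001], [0.003, -0.005, -1.0]]
wrist_force: [0.0, -0.3, -0.5]
finger_gap: 0.799
```

```bash
python3 rel.py 0.6315 -0.1590 0.022 12.4
```

```text
t 22.9 pos [ 0.6267 -0.1591  0.0936] yaw 12.39 tilt [-0.0057  0.0015] F [ 0.02 -0.27 -0.55] M [0.012 0.019 0.032] gap 0.799 q [-0.25  0.51  1.67 -0.    0.96 -0.47]
turn [-0.0053 -0.0026 -0.0002] shift now [-0.0011  0.0051  0.0715] shift after turn [-0.0009  0.0047  0.0716]
```

move_arm --series '[[[0,0.001,0.02],[0,0,0],0.2],[[0,0,0.02],[0,0,0],0.2],[[0,0,0.015],[0,0,0],0.2],[[0,0,0.008],[0,0,0],0.2],[[0,0,0],[0,0,0],0.2]]'

```text
time_s: 23.4
tool_pos: [0.6295, -0.1596, 0.0334]
tool_rot: [[-0.214, 0.977, -0.001], [0.977, 0.214, 0.0], [0.001, -0.001, -1.0]]
wrist_force: [-0.4, -0.6, 0.5]
finger_gap: 0.8
```

```bash
python3 rel.py 0.6315 -0.1590 0.022 12.4
```

```text
t 23.4 pos [ 0.6295 -0.1596  0.0334] yaw 12.37 tilt [-0.0012  0.0003] F [-0.42 -0.56  0.5 ] M [0.028 0.032 0.06 ] gap 0.8 q [-0.25  0.59  1.7   0.    0.85 -0.47]
turn [-0.0011 -0.0006 -0.0005] shift now [0.0002 0.0021 0.0114] shift after turn [0.0002 0.0021 0.0114]
```

move_arm --series '[[[0,0,0.004],[-0.03,0,0],0.3],[[0,0,0.004],[-0.03,0,0],0.4],[[0,0,0.003],[0,0,0],0.5],[[0,0,0],[0,0,0],0.55],[[0,0,0],[0,0,0],0.55]]'

```text
time_s: 23.9
tool_pos: [0.6308, -0.1598, 0.0236]
tool_rot: [[-0.214, 0.975, 0.059], [0.977, 0.214, 0.012], [-0.0, 0.06, -0.998]]
wrist_force: [-0.7, 0.2, -0.8]
finger_gap: 0.452
```

```bash
python3 rel.py
```

```text
t 23.9 pos [ 0.6308 -0.1598  0.0236] yaw 12.38 tilt [0.059  0.0125] F [-0.65  0.22 -0.82] M [-0.053  0.049  0.039] gap 0.452 q [-0.27  0.58  1.75  0.04  0.76 -0.51]
```

move_arm --series '[[[0,0.001,0.002],[0,0,0],0.55],[[0,0.001,0.001],[0,0,0],0.55],[[0,0.001,0],[0,0,0],0.55],[[0,0,0],[0,0,0],0.55]]'

```text
time_s: 24.3
tool_pos: [0.6335, -0.1589, 0.0201]
tool_rot: [[-0.214, 0.975, 0.059], [0.977, 0.214, 0.013], [-0.0, 0.06, -0.998]]
wrist_force: [0.0, 0.1, 0.3]
finger_gap: 0.448
```

```bash
python3 rel.py|cut -c1-140
```

```text
t 24.3 pos [ 0.6335 -0.1589  0.0201] yaw 12.38 tilt [0.0585 0.0128] F [0.02 0.05 0.33] M [-0.023  0.026 -0.06 ] gap 0.448 q [-0.26  0.59  1.
```

move_arm --series '[[[0,0.001,0],[0,0,0],0.55],[[0,0.001,0],[0,0,0],0.55],[[0,0,0],[0,0,0],0.55]]'

```text
time_s: 24.6
tool_pos: [0.6354, -0.1585, 0.0204]
tool_rot: [[-0.214, 0.975, 0.059], [0.977, 0.214, 0.013], [-0.0, 0.06, -0.998]]
wrist_force: [-0.3, -0.9, -0.3]
finger_gap: 0.448
```

```bash
python3 rel.py|cut -c1-140
```

```text
t 24.6 pos [ 0.6354 -0.1585  0.0204] yaw 12.38 tilt [0.0588 0.0128] F [-0.34 -0.93 -0.35] M [-0.018  0.033  0.019] gap 0.448 q [-0.26  0.59
```

move_arm --series '[[[0,0.001,0],[0,0,0],0.55],[[0,0,0],[0,0,0],0.55]]'

```text
time_s: 24.8
tool_pos: [0.6363, -0.1583, 0.0204]
tool_rot: [[-0.214, 0.975, 0.059], [0.977, 0.214, 0.013], [-0.0, 0.06, -0.998]]
wrist_force: [-0.1, -0.6, 1.4]
finger_gap: 0.449
```

```bash
python3 rel.py|cut -c1-140
```

```text
t 24.8 pos [ 0.6363 -0.1583  0.0204] yaw 12.38 tilt [0.0586 0.0128] F [-0.07 -0.56  1.4 ] M [-0.045  0.061  0.047] gap 0.449 q [-0.26  0.59
```

move_arm --series '[[[0,0.001,0],[0,0,0],0.55],[[0,0,0],[0,0,0],0.55]]'

```text
time_s: 25.0
tool_pos: [0.6366, -0.1582, 0.0203]
tool_rot: [[-0.215, 0.975, 0.057], [0.977, 0.214, 0.013], [0.0, 0.059, -0.998]]
wrist_force: [-3.4, -1.9, 2.5]
finger_gap: 0.45
```

```bash
python3 rel.py|cut -c1-140
```

```text
t 25.0 pos [ 0.6366 -0.1582  0.0203] yaw 12.39 tilt [0.0574 0.0128] F [-3.45 -1.89  2.51] M [-0.225  0.579  0.044] gap 0.45 q [-0.26  0.59
```

move_arm --series '[[[0,0.0007,0],[0,0,0],0.55],[[0,0,0],[0,0,0],0.55]]'

```text
time_s: 25.2
tool_pos: [0.6368, -0.1581, 0.0203]
tool_rot: [[-0.215, 0.975, 0.057], [0.977, 0.214, 0.013], [0.0, 0.058, -0.998]]
wrist_force: [-4.3, -1.5, 3.6]
finger_gap: 0.453
```

```bash
python3 rel.py|cut -c1-140
```

```text
t 25.2 pos [ 0.6368 -0.1581  0.0203] yaw 12.39 tilt [0.0566 0.0129] F [-4.34 -1.52  3.65] M [-0.403  0.92   0.008] gap 0.453 q [-0.26  0.59
```

move_arm --series '[[[0,0.0007,0],[0,0,0],0.55],[[0,0,0],[0,0,0],0.55]]'

```text
time_s: 25.4
tool_pos: [0.6374, -0.1579, 0.0203]
tool_rot: [[-0.214, 0.975, 0.056], [0.977, 0.214, 0.013], [0.001, 0.058, -0.998]]
wrist_force: [-5.3, -1.4, 3.5]
finger_gap: 0.452
```

```bash
python3 rel.py|cut -c1-140
```

```text
t 25.4 pos [ 0.6374 -0.1579  0.0203] yaw 12.38 tilt [0.0564 0.0129] F [-5.26 -1.42  3.47] M [-0.364  0.985  0.056] gap 0.452 q [-0.26  0.59
```

move_arm --series '[[[0,0.0007,0],[0,0,0],0.55],[[0,0,0],[0,0,0],0.55]]'

```text
time_s: 25.6
tool_pos: [0.6379, -0.1577, 0.0203]
tool_rot: [[-0.214, 0.975, 0.056], [0.977, 0.214, 0.013], [0.001, 0.058, -0.998]]
wrist_force: [-5.9, -1.3, 3.2]
finger_gap: 0.449
```

```bash
python3 rel.py|cut -c1-140
```

```text
t 25.6 pos [ 0.6379 -0.1577  0.0203] yaw 12.38 tilt [0.0562 0.013 ] F [-5.95 -1.27  3.2 ] M [-0.377  1.013  0.009] gap 0.449 q [-0.26  0.59
```

move_arm --series '[[[0,0.0007,0],[0,0,0],0.55],[[0,0,0],[0,0,0],0.55]]'

```text
time_s: 25.8
tool_pos: [0.6385, -0.1576, 0.0203]
tool_rot: [[-0.215, 0.975, 0.056], [0.977, 0.214, 0.013], [0.001, 0.058, -0.998]]
wrist_force: [-5.8, -1.6, 2.6]
finger_gap: 0.448
```

```bash
python3 rel.py|cut -c1-140
```

```text
t 25.8 pos [ 0.6385 -0.1576  0.0203] yaw 12.38 tilt [0.056 0.013] F [-5.81 -1.58  2.65] M [-0.34   1.078  0.043] gap 0.448 q [-0.26  0.6   1
```

move_arm --series '[[[0,0.0007,0],[0,0,0],0.55],[[0,0.0005,0],[0,0,0],0.55],[[0,0,0],[0,0,0],0.55]]'

```text
time_s: 26.1
tool_pos: [0.6397, -0.1573, 0.0204]
tool_rot: [[-0.215, 0.975, 0.056], [0.977, 0.214, 0.013], [0.001, 0.057, -0.998]]
wrist_force: [-6.5, -2.2, 2.3]
finger_gap: 0.452
```

```bash
python3 rel.py|cut -c1-140
```

```text
t 26.1 pos [ 0.6397 -0.1573  0.0204] yaw 12.38 tilt [0.0559 0.0131] F [-6.47 -2.2   2.25] M [-0.371  1.06   0.01 ] gap 0.452 q [-0.26  0.6
```

move_arm --series '[[[0,0.0007,0],[0,0,0],0.55],[[0,0,0],[0,0,0],0.55]]'

```text
time_s: 26.3
tool_pos: [0.6402, -0.1571, 0.0204]
tool_rot: [[-0.214, 0.975, 0.056], [0.977, 0.214, 0.013], [0.001, 0.057, -0.998]]
wrist_force: [-6.7, -3.1, 3.6]
finger_gap: 0.451
```

```bash
python3 rel.py|cut -c1-140
```

```text
t 26.3 pos [ 0.6402 -0.1571  0.0204] yaw 12.38 tilt [0.0557 0.0131] F [-6.75 -3.09  3.57] M [-0.377  1.134  0.013] gap 0.451 q [-0.26  0.6
```

move_arm --series '[[[0,0.0007,0],[0,0,0],0.55],[[0,0,0],[0,0,0],0.55]]'

```text
time_s: 26.5
tool_pos: [0.6406, -0.157, 0.0203]
tool_rot: [[-0.215, 0.975, 0.055], [0.977, 0.214, 0.013], [0.001, 0.057, -0.998]]
wrist_force: [-7.4, -3.5, 3.0]
finger_gap: 0.45
```

```bash
python3 rel.py|cut -c1-140
```

```text
t 26.5 pos [ 0.6406 -0.157   0.0203] yaw 12.39 tilt [0.0551 0.0131] F [-7.38 -3.51  2.98] M [-0.454  1.234 -0.034] gap 0.45 q [-0.26  0.6
```

move_arm --series '[[[0,0.0007,0],[0,0,0],0.55],[[0,0,0],[0,0,0],0.55]]'

```text
time_s: 26.7
tool_pos: [0.6406, -0.157, 0.0203]
tool_rot: [[-0.215, 0.975, 0.054], [0.977, 0.214, 0.013], [0.001, 0.055, -0.998]]
wrist_force: [-9.1, -2.9, 4.9]
finger_gap: 0.449
```

```bash
python3 rel.py|cut -c1-140
```

```text
t 26.7 pos [ 0.6406 -0.157   0.0203] yaw 12.4 tilt [0.0539 0.013 ] F [-9.08 -2.86  4.95] M [-0.635  1.706  0.004] gap 0.449 q [-0.26  0.6
```

It stopped hard after about 4 mm of travel, as predicted. I'll press a little more to confirm both stops, and take a picture while still held.

move_arm --series '[[[0,0.0007,0],[0,0,0],0.55],[[0,0,0],[0,0,0],0.55]]'

```text
time_s: 26.9
tool_pos: [0.6407, -0.157, 0.0202]
tool_rot: [[-0.215, 0.975, 0.053], [0.977, 0.214, 0.013], [0.001, 0.054, -0.999]]
wrist_force: [-11.7, -4.8, 6.3]
finger_gap: 0.454
```

```bash
python3 rel.py|cut -c1-140
```

```text
t 26.9 pos [ 0.6407 -0.157   0.0202] yaw 12.4 tilt [0.0527 0.013 ] F [-11.67  -4.78   6.29] M [-0.761  2.065 -0.021] gap 0.454 q [-0.26  0.6
```

move_arm --series '[[[0,0.0007,0],[0,0,0],0.55],[[0,0,0],[0,0,0],0.55]]'

```text
time_s: 27.1
tool_pos: [0.6407, -0.157, 0.0202]
tool_rot: [[-0.215, 0.975, 0.052], [0.977, 0.215, 0.013], [0.002, 0.053, -0.999]]
wrist_force: [-14.0, -5.5, 9.2]
finger_gap: 0.452
```

```bash
python3 rel.py|cut -c1-140; cat > rect.py <<'E'
from h import *
import sys
c,s=np.cos(.2365),np.sin(.2365); bx,by=.6093,-.1645; rows=[]
for n in("top","side"):
    p,K,E=grab(n); 
    for sy in(.095,-.095):
        r=[]
        for im in(cv2.imread(f"pics/{n}7.png"),p[:,:,::-1].copy()):
            C=np.array([[x,y] for x,y in((0,.02),(.08,.02),(.08,-.02),(0,-.02))])+[0,sy]
            W=np.c_[bx+c*C[:,0]-s*C[:,1],by+s*C[:,0]+c*C[:,1],np.full(4,.036)]
            H=cv2.getPerspectiveTransform(proj(K,E,W).astype(np.float32),np.float32([[0,0],[399,0],[399,149],[0,149]]))
            o=cv2.warpPerspective(im,H,(400,150),flags=cv2.INTER_CUBIC)
            for k in range(0,81,10): cv2.line(o,(k*5,0),(k*5,6),(0,0,255),1)
            r.append(o)
        rows.append(np.hstack(r))
cv2.imwrite(sys.argv[1],np.vstack(rows))
E
python3 rect.py pics/rect2.png
```

```text
t 27.1 pos [ 0.6407 -0.157   0.0202] yaw 12.41 tilt [0.0516 0.0129] F [-14.01  -5.54   9.23] M [-0.962  2.47   0.01 ] gap 0.452 q [-0.26  0.
```

View pics/rect2.png

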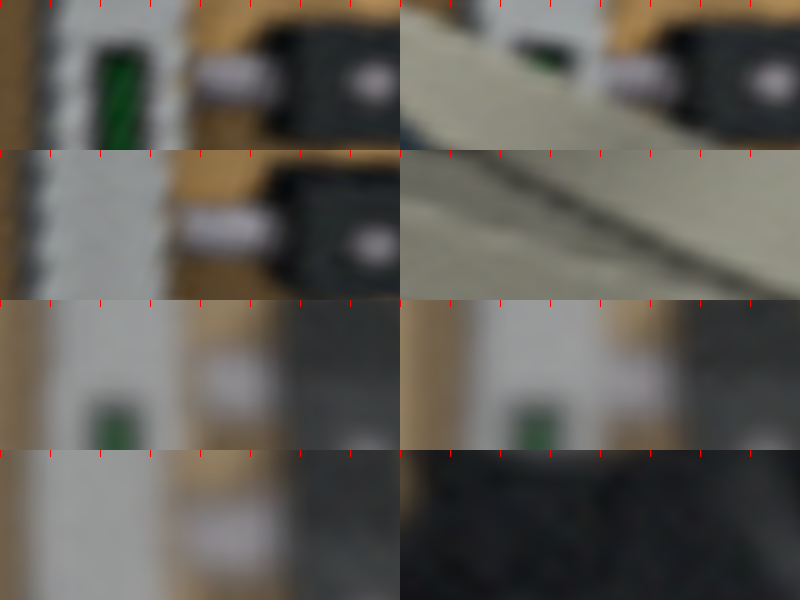

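The left side is now flush: the bar edge sits at the barrel end at about 41 mm, as predicted, with no gap. I'll unload slowly and then check that it stays.

move_arm --series '[[[0,-0.0007,0],[0,0,0],0.55],[[0,-0.0007,0],[0,0,0],0.55],[[0,-0.0007,0],[0,0,0],0.55],[[0,-0.0007,0],[0,0,0],0.55],[[0,-0.0007,0],[0,0,0],0.55]]'

```text
time_s: 27.7
tool_pos: [0.6405, -0.1572, 0.0204]
tool_rot: [[-0.214, 0.975, 0.058], [0.977, 0.214, 0.013], [0.001, 0.059, -0.998]]
wrist_force: [-1.8, 0.7, 0.1]
finger_gap: 0.45
```

```bash
python3 rel.py|cut -c1-140
```

```text
t 27.7 pos [ 0.6405 -0.1572  0.0204] yaw 12.36 tilt [0.0576 0.0132] F [-1.84  0.66  0.05] M [ 0.065  0.406 -0.046] gap 0.45 q [-0.26  0.6
```

move_arm --series '[[[0,-0.0007,0],[0,0,0],0.55],[[0,-0.001,0],[0,0,0],0.55],[[0,-0.001,0],[0,0,0],0.55],[[0,-0.001,0],[0,0,0],0.55],[[0,0,0],[0,0,0],0.55]]'

```text
time_s: 28.2
tool_pos: [0.6376, -0.1581, 0.0205]
tool_rot: [[-0.214, 0.975, 0.059], [0.977, 0.214, 0.013], [-0.0, 0.06, -0.998]]
wrist_force: [0.3, 0.2, 0.8]
finger_gap: 0.449
```

```bash
python3 rel.py|cut -c1-140; python3 rect.py pics/rect3.png; python3 - <<'E'
import cv2,numpy as np
# bar/barrel edge in left-stop side patch: position of strongest grey->dark edges, rows near axis, for held and now
for f in("rect2","rect3"):
    a=cv2.imread(f"pics/{f}.png").astype(int)
    for nm,r in(("top",slice(0,50)),("side",slice(300,340))):
        g=a[r,400:,:].mean(0); sat=g.max(1)-g.min(1); i=np.arange(150,240); d=np.gradient(cv2.GaussianBlur(sat.reshape(1,-1).astype(np.float32),(0,0),4).ravel())
        print(f,nm,"grey->wood edge mm",(i[np.argmax(d[i])])/5)
E
```

```text
t 28.2 pos [ 0.6376 -0.1581  0.0205] yaw 12.37 tilt [0.0589 0.0128] F [0.28 0.19 0.77] M [0.033 0.024 0.011] gap 0.449 q [-0.26  0.59  1.73 
rect2 top grey->wood edge mm 42.0
rect2 side grey->wood edge mm 39.4
rect3 top grey->wood edge mm 42.0
rect3 side grey->wood edge mm 39.4
```

The bar hasn't moved with the fingers off it. Lifting clear and backing away.

move_arm --series '[[[0,-0.002,0],[0,0,0],0.45],[[0,0,0],[0,0,0],0.4],[[0,0,-0.01],[0,0,0],0.35],[[0,0,-0.03],[0,0,0],0.35],[[0,0,-0.04],[0,0,0],0.35]]'

```text
time_s: 28.8
tool_pos: [0.6294, -0.1591, 0.0999]
tool_rot: [[-0.214, 0.975, 0.055], [0.977, 0.214, 0.014], [0.002, 0.057, -0.998]]
wrist_force: [1.0, -0.0, -0.1]
finger_gap: 0.646
```

move_arm --series '[[[0,0,-0.04],[0,0,0],0.35],[[0,-0.03,-0.04],[0.06,0,0],0.35],[[0,-0.05,0],[0,0,0],0.35],[[0,-0.05,0],[0,0,0],0.35],[[0,-0.05,0],[0,0,0],0.35]]'

```text
time_s: 29.3
tool_pos: [0.4489, -0.1992, 0.1792]
tool_rot: [[-0.215, 0.977, 0.001], [0.977, 0.215, -0.001], [-0.001, 0.001, -1.0]]
wrist_force: [-0.0, -0.6, 0.3]
finger_gap: 0.651
```

move_arm --series '[[[0,-0.04,0],[0,0,0],0.35],[[0,-0.03,0],[0,0,0],0.35],[[0,0,0],[0,0,0],0.35]]'

```text
time_s: 29.6
tool_pos: [0.3785, -0.2141, 0.1788]
tool_rot: [[-0.212, 0.977, -0.001], [0.977, 0.212, -0.0], [0.0, -0.001, -1.0]]
wrist_force: [1.0, -0.3, 0.2]
finger_gap: 0.652
```

```bash
python3 rel.py|cut -c1-140; python3 rect.py pics/rect4.png; python3 - <<'E'
from fit import *
fit("straightedge",(.025,.3,.035),[.635,-.157,.018,.21],("top","side"),False)
E
```

```text
t 29.6 pos [ 0.3785 -0.2141  0.1788] yaw 12.27 tilt [-0.0011 -0.    ] F [ 0.97 -0.34  0.21] M [-0.012 -0.013  0.038] gap 0.652 q [-0.52  0.0
missed straightedge side
straightedge [ 0.6339 -0.1577  0.0114  0.2193] rms px [0.37]
```

View pics/rect4.png

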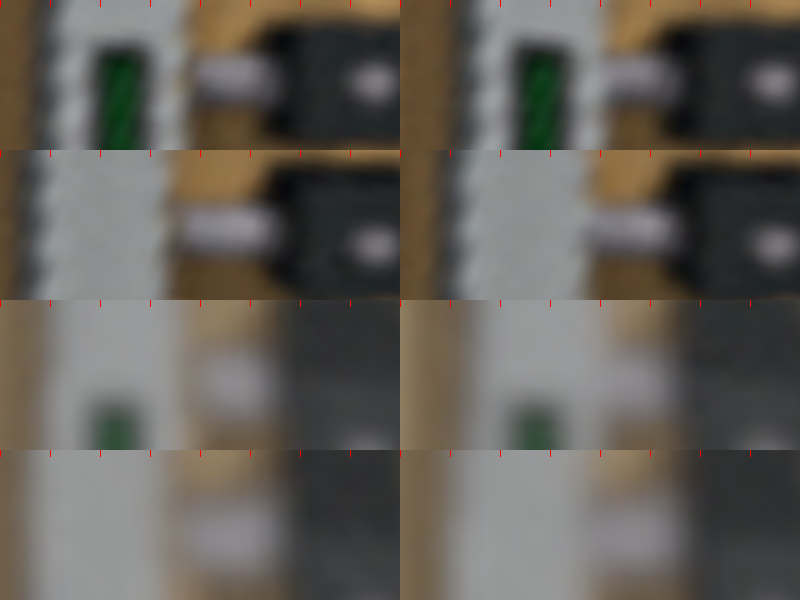

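The final rectified view, before on the left and now on the right, shows the bar about 4 mm (the length of a nose) nearer the stops. It sits tight against both barrels, with its edge at about 41 mm on the left and 37.5 mm on the right, less 3 mm parallax. Handing in.

```bash
python3 -c "
from station import robot; print(robot.finish_job())"
```

```text
the job is handed in; nothing more can be done
None
```

The straightedge is lying flat on the board against both stops, with both spring noses looking fully home. The arm is clear of everything and I've handed the job in, at about 30 s on the robot's clock.

**First attempt:** I set the bar down by feel, slid it to the stops in the grip and opened the jaws, then pressed with the rear finger. The forces suggested contact, but pictures afterwards showed it about 4 mm short at both stops, with the noses out. I think the jaws lifted it as they opened, and the rear-finger push then bore too high and tipped it.

**Second attempt:** I pushed again with low, forward-leaning fingertips. The bar slid 4 mm to a hard stop, and I pressed to about 15 N horizontal in total. Less friction, I estimate about 5 N on each stop; I didn't measure the stops separately.

**Last checks:**
- **Left side:** the bar edge read the same while pressed and after I let go.
- **Both stops:** the final pictures show no gap at either barrel. The picture scale is only about 3 mm per pixel, so "flush" rests on the measured 4 mm shift and the hard stop.
- **Disagreements:** the side camera's network missed the bar in the last check. The top-only fit put its underside at 11 mm instead of 18 mm, which I put down to having one view.
- **Not checked:** I kept clear of the jars, cup and screwdriver, but didn't measure them again at the end.

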